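# Free a glued-in bench dog and reset the sanding board for a longer block

## Task

The bench dog in the sanding board is gummed fast in its hole and stands too close to the stop for the oak block. Twist the dog to and fro while drawing it up until it breaks free, without lifting or dragging the board, and set it fully home in the next empty hole away from the stop with one of its rubber-faced flats toward the stop. Then lay the oak block flat and lengthways on the board between the dog and the stop, and leave the other tools where they are.

Things in the scene. Friction and masses are not known exactly. Their poses are not given: they have to be found in the camera images.
- dog_board: loose wooden sanding board 190 (x) x 360 (y) x 60 mm, 3.1 kg, on rubber feet. Origin: its centre at bench level, z up, y along its length, top at z = 60. Dark wooden stop (150 x 28, 35 mm high) at the +y end, its face at y = +150. Four round through holes 32.5 mm wide, mouths chamfered 1.5 mm, at x = 0, y = +45 (dog stuck here, dried amber glue round it), -10, -65, -120
- tight_hole (a point): mouth centre of the hole that grips the dog, at the board's top; axes as the board's. Its wall grips the shank 35 to 45 mm down. A straight pull needs 40 to 55 N and would lift the board, which leaves the bench at about 32 N. Turning to and fro (0.7 Nm, firm grip) while rising at most 2.5 mm per radian of turn needs only 15 to 25 N. After 15 mm of rise the shank is free
- next_hole (a point): mouth centre of the next, empty hole away from the stop (board frame 0, -10, 60 mm), where the dog must go; the shank slides in freely, 1.25 mm clearance all round
- stop_face (a point): foot of the stop's face, at the board's top (board frame 0, 150, 60 mm)
- bench_dog: steel bench dog, 95 mm long, 0.25 kg. Origin: on its axis under the collar, which rests on the board's top when fully home; z up. Shank 30 mm across, z -50 to 0 (last 3 mm tapered); collar 46 mm across, z 0 to 6; head 34 (x) x 36 (y) mm, z 6 to 45, flats at y = +18 and -18 faced in black rubber. At the start its y axis is along the board's within 0.06 rad
- oak_block: brown oak block 60 (x) x 130 (y) x 35 (z) mm, origin at the centre of its underside, 0.1 to 0.2 kg, lying flat on the bench to the left or right of the board
- sanding_block: cork sanding block 66 x 110 x 32 mm on the bench on the other side of the board, origin at the centre of its underside; leave alone
- tape_measure: yellow tape measure 37 x 88 x 62 mm standing on the bench, right of the board toward the cabinet; origin at the centre of its underside; leave alone
- block_plane: block plane 50 x 165 x 61 mm, left of the board toward the wall; origin at the centre of its underside; leave alone
There are look-alikes about, which are no part of the job. Leave any pink look-alike of the bench_dog alone.

How it is judged:
By the outcome, as a careful person would: the job done as asked, in the order asked, and still so for the second after the job is handed in, with the robot touching nothing.
It also fails if it takes over 70 s, if anything falls off the work surface, if the arm or the gripper's body presses on something with over 40 N, if the wrist force passes 120 N, or if a joint passes its speed limit or range.

## Robot

A 6-joint arm with a two-finger parallel gripper is mounted at the origin on a cart in front of the work surface, level with it; the furniture and walls round the work are solid. World frame = base frame: x ahead of the robot, y to its left, z up, the work surface at z = 0. Lengths are in m, angles in rad, forces in N, time in s.
With the tool pointing down it reaches from about 0.35 to 0.925 m from the base axis. Payload 6.4 kg.
Tool frame: the origin (TCP) lies midway between the tips of the shut fingers; the grasp point (between the pads) lies 19 mm behind it; z points along the fingers, y is the line along which they close (so a half turn about z gives the same grasp; the last joint's range is limited). The gripper opens to 85 mm and grips with 20 to 120 N. Pads are 22 mm wide; open, the fingers measure 114 mm over their backs; the gripper's body (76 mm by 85 mm) begins 54 mm behind the grasp point. The pads swing forward as they close: fully open they stand 13 mm farther back than shut.
Start: joints at [0.989, 0.245, 1.558, -0, 1.339, -0.174], TCP at [0.258, 0.597, 0.231] pointing down, gripper open.
Joint ranges: [-3.13, 3.13], [-1.02, 2.26], [0.13, 2.54], [-0.95, 4.09], [0.21, 2.88], [-2.74, 2.74]. Speed limits (rad/s): [2.57, 2.57, 3.14, 3.14, 3.14, 3.14].

## Interface

Orientations are given as [roll, pitch, yaw] about the fixed x, y, z axes, in that order (R = Rz(yaw) Ry(pitch) Rx(roll)).
In Python, from station import bot gives the robot as it stands.
- The arm moves only by the shell command python3 -m jog 'ROWS' [OPENING]. ROWS is text: rows parted by semicolons, each of 4 numbers parted by spaces: the shift along the tool's x, y, z in m, then the turn about the tool's z in rad. In form: tx ty tz turn; .... A call has 1 to 8 rows; each row shifts and turns the commanded pose from where the row before left it, along the tool's axes as they then stand; what a row does not reach is not made up. A row lasts 1/8 s, in which the tool goes at most 62.5 mm and 10.7 degrees, less where a joint would pass 70% of its speed; a pose out of reach is approached as far as the arm can. A call is refused whole if a number of a shift passes 0.0625 or a number of a turn 0.188, either way. A call with a gripper value outside its range is refused whole. OPENING is the finger opening in m, from 0 to 0.0854, set as the call begins (- or left out, the last holds). The fingers move at their own pace and stop on an object; the grip force is fixed at half the most. Time passes only in rows, so rows that do not move let the fingers close. It gives the time, the measured TCP pose, the force, the opening and the grip force at its end, in the units of the state.
- bot.observe(): the state, without advancing time (a new reading comes with each control period).
- bot.grab_frame(name): name is "scene" or "side" or "wrist"; returns a dict with "color" (400x640x3 uint8, red, green, blue), "fx", "fy", "cx", "cy" (pixels), "rvec" (rotation vector, rad) and "tvec" (3), from world to camera coordinates, as OpenCV has them. Camera axes: x right, y down, z forward; pixel columns grow to the right and rows downward; lengths in m; the calibration is good to about 2 mm. A picture is of the moment at which its call begins. There is no depth.
- bot.job_done(): hands the job in; it is judged then, once.
The state is a dict: "clock": time; "qpos": joint angles; "dq": joint speeds; "joint_efforts": joint torques, N m; "tool_pos": TCP position; "eef_rot": TCP orientation; "force": force on the tool from outside, world axes, zero at the start; "torque": the same for the moment, N m; "width": finger opening in m; "gripper_force": force on a finger pad.
Only numpy, scipy, OpenCV 4.12 (cv2) and the standard library are available. Lean on these libraries where they do the work, as an engineer would, in place of code of your own. Each camera call takes 0.05 s, during which the arm holds its last target. There are 200 camera calls.

## Working session

There is one attempt and no reset: what is moved stays moved. The work goes in short steps, Python scripts to look and compute and a shell command to move; the robot and the scene stay as the last step left them, time stands still between calls to the robot, and variables do not carry over. Pictures are saved under pics/ and viewed, at most 10 in all, crops included, and the job is handed in when it is done.

```bash
mkdir -p pics; ls; python3 - <<'E'
from station import bot
import cv2,numpy as np
s=bot.observe();print({k:np.round(v,3).tolist() for k,v in s.items()})
for n in["scene","side"]:
    f=bot.grab_frame(n);cv2.imwrite(f"pics/{n}0.png",f["color"][:,:,::-1]);print(n,f["fx"],f["cx"],f["cy"],f["rvec"],f["tvec"])
E
```

```text
pics
{'clock': 0.0, 'qpos': [0.989, 0.246, 1.559, 0.0, 1.339, -0.174], 'dq': [-0.0, -0.001, -0.002, -0.0, 0.001, 0.0], 'joint_efforts': [-0.0, -42.951, -32.613, -0.0, 0.005, 0.0], 'tool_pos': [0.257, 0.596, 0.23], 'eef_rot': [-3.14, -0.0, 2.734], 'force': [-0.443, 0.507, 1.17], 'torque': [-0.033, -0.036, 0.04], 'gripper_force': 0.0, 'width': 0.085}
scene 426.37295885654004 316.7298053021936 197.64137737765748 [ 2.12687596 -1.16012519  0.46907856] [-0.28249165  0.40285442  1.159279  ]
side 437.8354877097246 325.542714573381 201.21448569785366 [ 0.11378182  2.82680273 -1.33769507] [ 0.58882832 -0.02668876  1.35785502]
```

View pics/scene0.png

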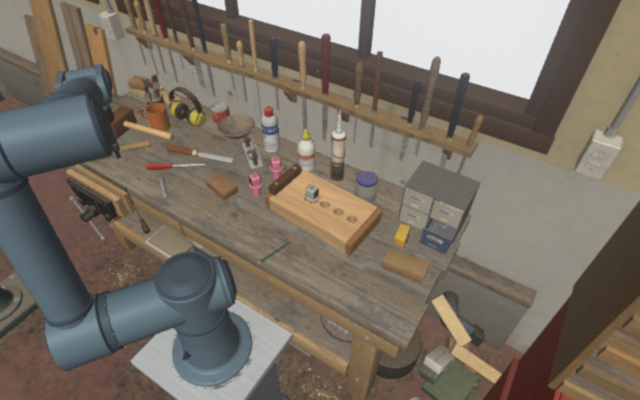

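View pics/side0.png

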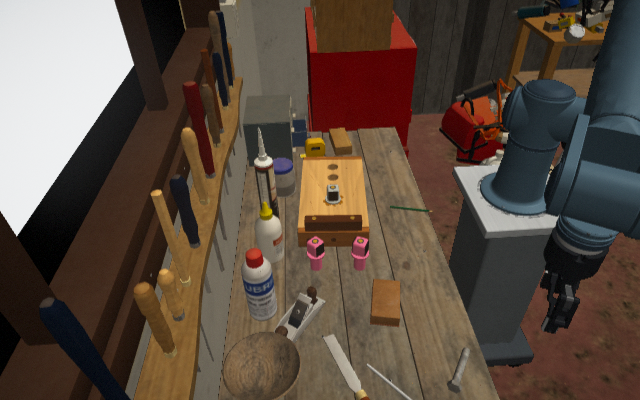

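Steel dog in the board at scene (312,192), side (333,193). Look-alikes are the pink dogs at scene (276,162) and (255,183). The oak could be the block at scene (222,186) or the one at (405,264). I'll check both in a close crop.

```bash
python3 - <<'E'
import cv2,numpy as np
a=cv2.imread("pics/scene0.png")[140:290,195:435];b=cv2.imread("pics/side0.png")[120:335,275:425]
cv2.imwrite("pics/c1.png",cv2.resize(a,None,fx=3.3333,fy=3.3333,interpolation=cv2.INTER_CUBIC))
cv2.imwrite("pics/c2.png",cv2.resize(b,None,fx=2.79,fy=2.79,interpolation=cv2.INTER_CUBIC))
E
```

```text
(no output)
```

View pics/c1.png

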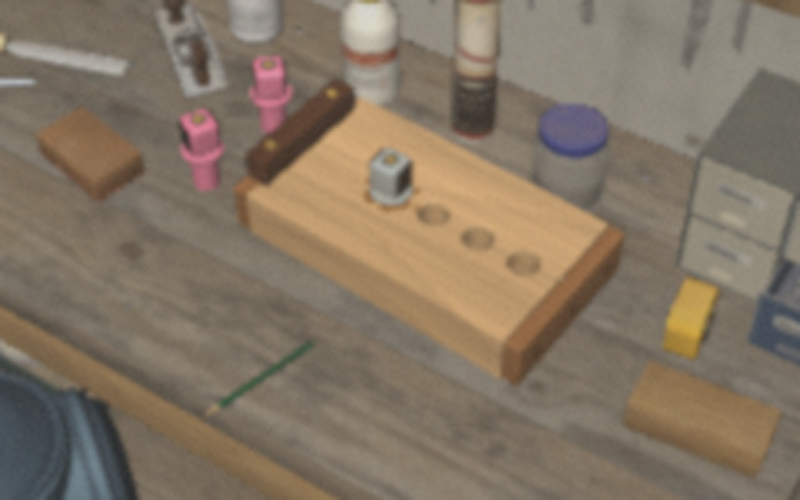

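View pics/c2.png

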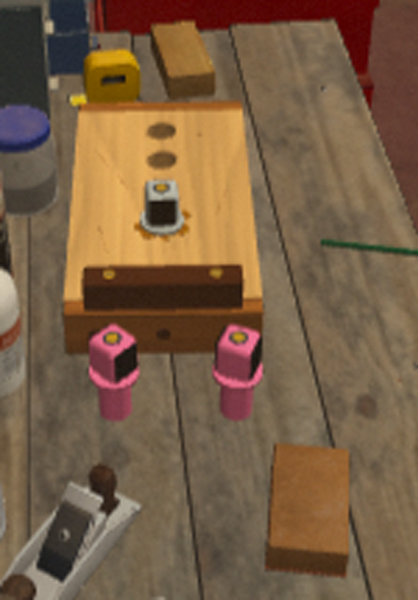

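The steel dog is at scene (312,192), standing in the board. The pink dogs are both outside it. The oak is the sharp-edged brown block on the left, c1 (90,150). The right-hand block at c1 (700,420) has a rounded top, so it is the cork. I'll fit the poses now.

```bash
cat > h.py <<'E'
import cv2,numpy as np
from scipy.optimize import least_squares
from station import bot
def proj(f,P):
    K=np.array([[f["fx"],0,f["cx"]],[0,f["fy"],f["cy"]],[0,0,1.]])
    return cv2.projectPoints(np.float64(P).reshape(-1,1,3),np.float64(f["rvec"]),np.float64(f["tvec"]),K,None)[0].reshape(-1,2)
def W(p,L): # p=x,y,yaw ; L mm local
    L=np.float64(L)/1000;c,s=np.cos(p[2]),np.sin(p[2]);z=p[3] if len(p)>3 else 0
    return np.c_[p[0]+c*L[:,0]-s*L[:,1],p[1]+s*L[:,0]+c*L[:,1],L[:,2]+z]
def fit(obs,p0):
    "obs: list of (frame, local pts, pixels)"
    r=least_squares(lambda p:np.concatenate([(proj(f,W(p,L))-u).ravel() for f,L,u in obs]),p0,loss="soft_l1")
    for f,L,u in obs: print("res",np.round(proj(f,W(r.x,L))-u,1).tolist())
    print("fit",np.round(r.x,4).tolist());return r.x
def box(f,x0,y0,s,u): return (np.float64(u)+.5)/s-.5+[x0,y0]
E
python3 - <<'E'
from h import *
sc,sd=bot.grab_frame("scene"),bot.grab_frame("side")
A=lambda u:box(0,195,140,10/3,u);B=lambda u:box(0,275,120,2.79,u)
b=fit([(sc,[[0,-10,60],[0,-65,60],[0,-120,60],[-95,-180,0],[-95,180,60],[-95,180,0]],A([[433,214],[478,238],[523,262],[513,381],[243,183],[240,222]])),
 (sd,[[0,-65,60],[0,-120,60],[-95,180,60],[95,180,60],[-95,180,0],[95,180,0],[-95,-180,60],[95,-180,60]],B([[161,160],[162,130],[262,300],[64,303],[264,352],[64,350],[243,104],[82,104]]))],[.6,0,0])
t=[[-30,65,35],[30,65,35],[30,-65,35],[-30,-65,35]]
fit([(sc,t+[[-30,-65,0]],A([[39,143],[82,110],[142,157],[98,183],[98,196]])),(sd,t+[[-30,65,0],[30,65,0]],B([[346,550],[268,547],[276,445],[349,449],[347,575],[266,570]]))],[.6,.3,0])
hd=[[-17,18,45],[17,18,45],[17,-18,45],[-17,-18,45]]
print("dog hole",W(b,[[0,45,60],[0,-10,60],[0,150,60]]).round(4).tolist())
E
```

```text
res [[0.7, -0.2], [0.3, -0.0], [0.4, 0.3], [1.0, 3.3], [-2.7, 0.5], [-0.3, 0.6]]
res [[0.4, -0.8], [0.1, -0.3], [0.1, 3.9], [-1.1, 3.1], [-1.5, 1.4], [0.3, 2.3], [0.2, -1.7], [-0.2, -1.3]]
fit [0.5683, 0.0054, -0.0863]
res [[-1.4, -5.1], [-0.9, -2.8], [2.1, 0.4], [1.7, 0.9], [3.2, 3.8]]
res [[-0.3, 2.0], [0.5, -0.1], [1.5, -7.4], [0.1, -6.3], [-2.0, 2.4], [0.5, 1.0]]
fit [0.4752, 0.382, -0.2256]
dog hole [[0.5722, 0.0503, 0.06], [0.5675, -0.0045, 0.06], [0.5813, 0.1549, 0.06]]
```

The left block's fit is poor lengthways: it seems shorter than 130 mm. I'll fit the sizes of both blocks and look closer at each before choosing.

```bash
python3 - <<'E'
from h import *
sc,sd=bot.grab_frame("scene"),bot.grab_frame("side")
A=lambda u:box(0,195,140,10/3,u);B=lambda u:box(0,275,120,2.79,u)
S=np.array([[-1,1,1],[1,1,1],[1,-1,1],[-1,-1,1],[-1,1,0],[1,1,0],[-1,-1,0]])
def dims(a,ia,b_,ib,p0):
    g=lambda p,i:W(p[:3],S[i]*[p[3]/2,p[4]/2,p[5]])
    r=least_squares(lambda p:np.r_[(proj(sc,g(p,ia))-a).ravel(),(proj(sd,g(p,ib))-b_).ravel()],p0,x_scale=[.1,.1,1,50,50,30],loss="soft_l1")
    print(r.x.round(3),r.fun.round(1))
dims(A([[39,143],[82,110],[142,157],[98,183],[98,196]]),[0,1,2,3,6],B([[346,550],[268,547],[276,445],[349,449],[347,575],[266,570]]),[0,1,2,3,4,5],[.5,.38,-.2,60,120,35])
dims(A([[627,402],[650,366],[779,408],[757,455],[627,422],[757,471]]),[0,1,2,3,4,6],B([[213,73],[165,75],[152,25],[203,25],[214,90],[166,95]]),[0,1,2,3,4,5],[.5,-.3,-.1,60,120,35])
a=sc["color"][165:205,195:245,::-1];b=sc["color"][240:280,378:428,::-1];c=sd["color"][270:330,362:412,::-1];d=sd["color"][120:180,320:370,::-1]
R=lambda i,h:cv2.resize(i,(400,h),interpolation=cv2.INTER_CUBIC)
cv2.imwrite("pics/c3.png",np.vstack([np.hstack([R(a,300),R(b,300)]),np.hstack([R(c,300),R(d,300)])]))
E
```

```text
[  0.476   0.386  -0.201  62.807 107.243  26.671] [-0.4 -2.1  0.5 -0.4  0.2 -0.7 -0.5  0.3  0.7  1.6  0.7  1.5  0.4 -0.1
 -0.2 -0.1 -0.4  0.7 -0.7 -0.4  0.6 -1.3]
[ 5.16000e-01 -3.30000e-01  8.20000e-02  5.76370e+01  1.23165e+02
  3.30010e+01] [ 0.9  0.3  0.8 -2.1 -0.3  0.4  0.3  0.3 -0.3  0.5 -1.6  1.6 -0.2 -0.4
  0.7  0.6 -0.2  0.8 -3.1 -0.7 -0.7  1.5  0.4  1.4]
```

View pics/c3.png

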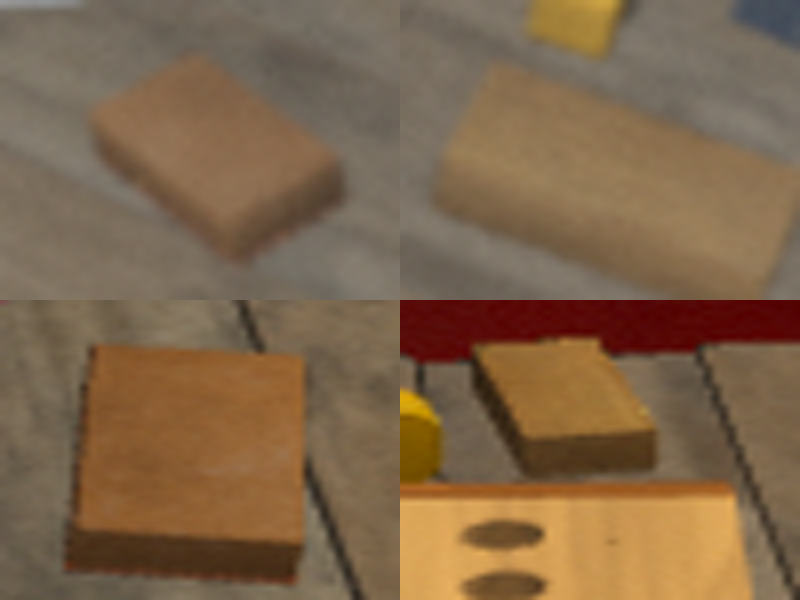

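Size and grain settle it. The right block (scene 405,264) fits 58×123×33 mm with wood grain, so it is the oak. The left one (scene 222,186) fits 63×107×27 mm and is the cork. I'll move over the dog.

```bash
cat > d.py <<'E'
import sys
from h import *
def delta(x,y,z,yaw,s=None):
    s=s or bot.observe();p=s["tool_pos"];e=s["eef_rot"];c,n=np.cos(e[2]),np.sin(e[2]);dx,dy=x-p[0],y-p[1]
    dt=(-(yaw-e[2])+np.pi/2)%np.pi-np.pi/2
    print("tool tx ty tz turn",np.round([c*dx+n*dy,n*dx-c*dy,p[2]-z,dt],4),"rpy",np.round(e,3),"q6",round(s["qpos"][5],2),"F",np.round(s["force"],1),"t",s["clock"])
if len(sys.argv)==5: delta(*map(float,sys.argv[1:]))
E
python3 -m jog '-0.046 -0.034 0 0; -0.046 -0.034 0 0; -0.046 -0.034 0 0; -0.046 -0.034 0 0; -0.046 -0.034 0 0; -0.046 -0.034 0 0; -0.046 -0.034 0 0; -0.046 -0.034 0 0' 0.085; python3 d.py .50 .05 .25 3.055
```

```text
clock: 1.3
tool_pos: [0.4884, 0.1994, 0.2315]
eef_rot: [3.141, 0.0, 2.734]
force: [0.6, 0.6, 0.7]
width: 0.0852
gripper_force: 0.0
tool tx ty tz turn [-0.0699 -0.1325 -0.0185 -0.3212] rpy [3.141 0.    2.734] q6 -0.99 F [0.6 0.6 0.7] t 1.3
```

```bash
python3 -m jog '-0.023 -0.044 -0.006 0; -0.023 -0.044 -0.006 0; -0.023 -0.044 -0.006 0; 0 0 0 -0.16; 0 0 0 -0.16; 0 0 0 0'; python3 d.py .5722 .0503 .25 3.055; python3 - <<'E'
from h import *
f=bot.grab_frame("wrist");cv2.imwrite("pics/w1.png",f["color"][:,:,::-1])
print(-cv2.Rodrigues(np.float64(f["rvec"]))[0].T@f["tvec"],f["fx"])
print(proj(f,W([.5683,.0054,-.0863],[[0,45,60],[0,-10,60],[0,-65,60],[0,150,60],[0,45,105]])).round(1).tolist())
E
```

```text
clock: 2.05
tool_pos: [0.4987, 0.0524, 0.2493]
eef_rot: [3.142, 0.0, 3.052]
force: [0.7, 0.7, -0.5]
width: 0.0853
gripper_force: 0.0
tool tx ty tz turn [-0.0734  0.0045 -0.0007 -0.0034] rpy [3.142 0.    3.052] q6 -1.6 F [ 0.7  0.7 -0.5] t 2.05
[0.43096072 0.05794006 0.39135657] 331.947771828257
[[323.2, 250.2], [272.1, 250.3], [221.0, 250.5], [420.8, 249.8], [323.9, 269.0]]
```

View pics/w1.png

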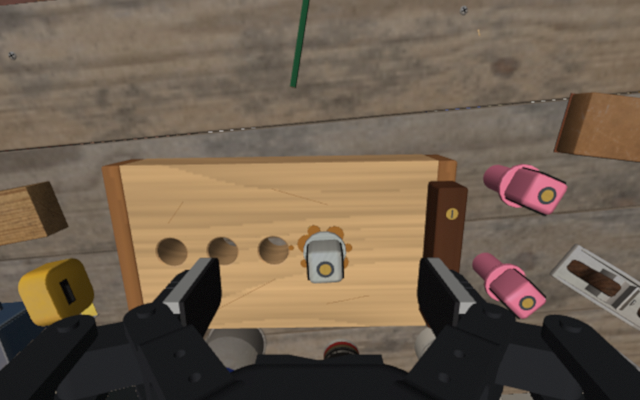

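The wrist view shows holes at about (172,251), (222,250) and (274,250), and the dog's head top at about (325,262), all within 2 px of the fit. I'll refine this by code.

```bash
python3 - <<'E'
from h import *
f=bot.grab_frame("wrist");im=f["color"];hsv=cv2.cvtColor(im,cv2.COLOR_RGB2HSV)
b=[.5683,.0054,-.0863]
H=[[0,-10,60],[0,-65,60],[0,-120,60]];u=[]
for q in proj(f,W(b,H)):
    x,y=q.round().astype(int);w=hsv[y-22:y+22,x-22:x+22,2].astype(np.uint8)
    _,m=cv2.threshold(cv2.GaussianBlur(w,(3,3),0),0,255,cv2.THRESH_BINARY_INV+cv2.THRESH_OTSU)
    n,l,s,c=cv2.connectedComponentsWithStats(m);k=min(range(1,n),key=lambda k:np.hypot(*(c[k]-22))-s[k,4]/10)
    cs,_=cv2.findContours((l==k).astype(np.uint8),0,1);e=cv2.fitEllipse(max(cs,key=len));print(np.round(e[0],1)+[x-22,y-22],np.round(e[1],1));u.append(np.array(e[0])+[x-22,y-22])
fit([(f,H,u)],b)
m=(hsv[225:295,295:360,1]<60)
for r in range(0,70,3):
    c=np.where(m[r])[0]
    if len(c):print(225+r,295+c[0],295+c[-1],len(c),end=" | ")
print();hd=[[-17,18,45],[17,18,45],[17,-18,45],[-17,-18,45]]
print(proj(f,W([.5722,.0503,-.0863,.06],hd)).round(1).tolist())
cv2.imwrite("pics/w1c.png",cv2.resize(im[220:300,285:365,::-1],None,fx=7,fy=7,interpolation=cv2.INTER_CUBIC))
E
```

```text
[272.8 249.4] [26.7 30.4]
[217.1 254.5] [25.  44.8]
[170.8 250.8] [25.7 30.2]
res [[-0.5, 0.5], [4.1, -3.8], [-0.6, 0.6]]
fit [0.5677, 0.0058, -0.0756]
234 314 335 22 | 237 310 339 30 | 240 307 341 35 | 243 305 343 39 | 246 304 344 41 | 249 303 345 43 | 252 303 345 43 | 255 304 344 41 | 258 305 343 39 | 261 307 342 36 | 264 307 342 30 | 267 308 342 23 | 270 308 342 22 | 273 308 342 26 | 276 308 342 35 | 279 309 340 32 | 282 312 326 15 | 
[[343.1, 252.3], [342.6, 285.2], [305.0, 285.3], [304.5, 252.5]]
```

View pics/w1c.png

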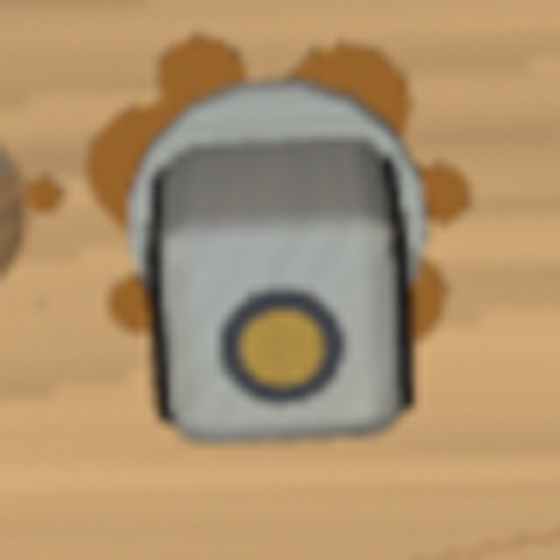

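```bash
python3 -m jog '-0.037 0.003 0 -0.034; -0.037 0.003 0 0; 0 0 0.03 0; 0 0 0.05 0; 0 0 0.04 0; 0 0 0 0'; python3 d.py .5724 .0515 .073 3.086
```

```text
clock: 2.9
tool_pos: [0.5702, 0.0538, 0.1257]
eef_rot: [3.141, -0.008, 3.087]
force: [-0.7, -0.3, 0.1]
width: 0.0848
gripper_force: 0.0
tool tx ty tz turn [-0.0023 -0.0022  0.0527  0.0009] rpy [ 3.141 -0.008  3.087] q6 -1.62 F [-0.7 -0.3  0.1] t 2.9
```

```bash
python3 -m jog '-0.002 -0.002 0.02 0; 0 0 0.02 0; 0 0 0.012 0; 0 0 0 0; 0 0 0 0'; python3 d.py .5724 .0515 .073 3.086; python3 -m jog '0 0 0 0; 0 0 0 0; 0 0 0 0;0 0 0 0;0 0 0 0; 0 0 0 0' 0.03;python3 d.py .5724 .0515 .073 3.086
```

```text
clock: 3.52
tool_pos: [0.5753, 0.0512, 0.0778]
eef_rot: [-3.142, 0.001, 3.088]
force: [0.2, -0.4, -0.4]
width: 0.0852
gripper_force: 0.0
tool tx ty tz turn [0.0029 0.0002 0.0048 0.0018] rpy [-3.142e+00  1.000e-03  3.088e+00] q6 -1.62 F [ 0.2 -0.4 -0.4] t 3.525
clock: 4.28
tool_pos: [0.5751, 0.0513, 0.0779]
eef_rot: [3.141, 0.0, 3.088]
force: [-2.5, 1.7, 5.8]
width: 0.0351
gripper_force: 62.1
tool tx ty tz turn [0.0027 0.0001 0.0049 0.0022] rpy [3.141 0.    3.088] q6 -1.62 F [-2.5  1.7  5.8] t 4.275
```

```bash
python3 -m jog '0 0 0 0; 0 0 0 0; 0.0027 0 0.004 0; 0 0 0 0; 0 0 0 0' 0.06; python3 d.py .5724 .0515 .073 3.086; python3 -m jog '0 0 0 0; 0 0 0 0; 0 0 0 0;0 0 0 0;0 0 0 0' 0.03;python3 d.py .5724 .0515 .073 3.086
```

```text
clock: 4.9
tool_pos: [0.5721, 0.0513, 0.0731]
eef_rot: [-3.142, -0.0, 3.088]
force: [0.5, 0.0, 0.3]
width: 0.06
gripper_force: 0.0
tool tx ty tz turn [-0.0003  0.0002  0.0001  0.0017] rpy [-3.142 -0.     3.088] q6 -1.62 F [0.5 0.  0.3] t 4.9
clock: 5.52
tool_pos: [0.5723, 0.0514, 0.0736]
eef_rot: [3.141, 0.0, 3.088]
force: [-1.6, 1.8, 3.8]
width: 0.0349
gripper_force: 62.3
tool tx ty tz turn [-0.0001  0.0001  0.0006  0.0021] rpy [3.141 0.    3.088] q6 -1.63 F [-1.6  1.8  3.8] t 5.525
```

```bash
python3 -m jog '0 0 0 0.17; 0 0 -0.0003 0.17; 0 0 0 -0.17; 0 0 -0.0003 -0.17; 0 0 -0.0003 -0.17; 0 0 -0.0003 -0.17; 0 0 0 0.17;0 0 -0.0003 0.17'; python3 d.py .5724 .0515 .073 3.086;python3 -c "from station import bot;print(bot.observe()['torque'])"
```

```text
clock: 6.52
tool_pos: [0.5718, 0.0512, 0.0737]
eef_rot: [-3.141, -0.0, 3.084]
force: [1.8, 0.5, -4.6]
width: 0.0353
gripper_force: 62.8
tool tx ty tz turn [-0.0005  0.0004  0.0007 -0.0015] rpy [-3.141 -0.     3.084] q6 -1.62 F [ 1.8  0.5 -4.6] t 6.525
[ 0.0605509  -0.36532226  0.82669578]
```

```bash
python3 -m jog '0 0 -0.0003 0.17; 0 0 -0.0003 0.17; 0 0 0 -0.17; 0 0 -0.0003 -0.17; 0 0 -0.0003 -0.17; 0 0 -0.0003 -0.17; 0 0 0 0.17;0 0 -0.0003 0.17'; python3 d.py .5724 .0515 .073 3.086;python3 -m jog '0 0 -0.0003 0.17; 0 0 -0.0003 0.17; 0 0 0 -0.17; 0 0 -0.0003 -0.17; 0 0 -0.0003 -0.17; 0 0 -0.0003 -0.17; 0 0 0 0.17;0 0 -0.0003 0.17'; python3 d.py .5724 .0515 .073 3.086
```

```text
clock: 7.52
tool_pos: [0.5715, 0.0512, 0.0748]
eef_rot: [-3.141, -0.0, 3.084]
force: [3.0, 0.3, -6.9]
width: 0.0352
gripper_force: 62.6
tool tx ty tz turn [-0.0008  0.0004  0.0018 -0.0016] rpy [-3.141 -0.     3.084] q6 -1.62 F [ 3.   0.3 -6.9] t 7.525
clock: 8.52
tool_pos: [0.5715, 0.0512, 0.0763]
eef_rot: [-3.141, -0.001, 3.084]
force: [3.3, -0.1, -9.0]
width: 0.0352
gripper_force: 62.7
tool tx ty tz turn [-0.0009  0.0003  0.0033 -0.0016] rpy [-3.141e+00 -1.000e-03  3.084e+00] q6 -1.62 F [ 3.3 -0.1 -9. ] t 8.525
```

```bash
python3 -m jog '-0.0005 0 -0.0003 0.17; 0 0 -0.0003 0.17; 0 0 0 -0.17; 0 0 -0.0004 -0.17; 0 0 -0.0004 -0.17; 0 0 -0.0004 -0.17; 0 0 0 0.17;0 0 -0.0004 0.17'; python3 -m jog '0 0 -0.0004 0.17; 0 0 -0.0004 0.17; 0 0 0 -0.17; 0 0 -0.0004 -0.17; 0 0 -0.0004 -0.17; 0 0 -0.0004 -0.17; 0 0 0 0.17;0 0 -0.0004 0.17'; python3 d.py .5724 .0515 .073 3.086;python3 - <<'E'
from h import *
f=bot.grab_frame("wrist");g=bot.grab_frame("side");cv2.imwrite("pics/w2.png",np.hstack([cv2.resize(f["color"][180:330,100:480,::-1],(480,400)),cv2.resize(g["color"][160:240,295:375,::-1],(320,400),interpolation=cv2.INTER_CUBIC)]))
E
```

```text
clock: 9.52
tool_pos: [0.5716, 0.0512, 0.0782]
eef_rot: [-3.141, -0.002, 3.084]
force: [3.2, 1.2, -9.4]
width: 0.035
gripper_force: 62.7
clock: 10.52
tool_pos: [0.5717, 0.0512, 0.0806]
eef_rot: [-3.141, -0.001, 3.084]
force: [3.4, 0.2, -9.8]
width: 0.0351
gripper_force: 62.5
tool tx ty tz turn [-0.0007  0.0003  0.0076 -0.0024] rpy [-3.141e+00 -1.000e-03  3.084e+00] q6 -1.62 F [ 3.4  0.2 -9.8] t 10.525
```

View pics/w2.png

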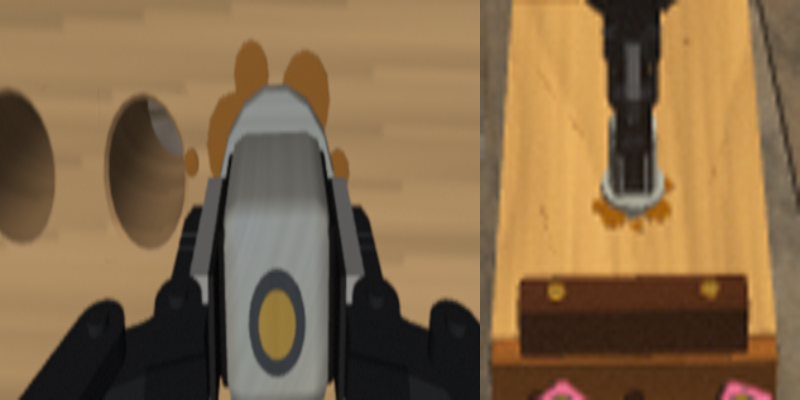

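The collar stands clear of the glue, so the dog is rising with the gripper and the board has stayed put. I'll carry on.

```bash
for i in 1; do python3 -m jog '0 0 -0.0004 0.17; 0 0 -0.0004 0.17; 0 0 0 -0.17; 0 0 -0.0004 -0.17; 0 0 -0.0004 -0.17; 0 0 -0.0004 -0.17; 0 0 0 0.17;0 0 -0.0004 0.17'|sed -n '2p;4p'
python3 -m jog '0 0 -0.0004 0.17; 0 0 -0.0004 0.17; 0 0 0 -0.17; 0 0 -0.0004 -0.17; 0 0 -0.0004 -0.17; 0 0 -0.0004 -0.17; 0 0 0 0.17;0 0 -0.0004 0.17'|sed -n '2p;4p'
python3 -m jog '0 0 -0.0004 0.17; 0 0 -0.0004 0.17; 0 0 0 -0.17; 0 0 -0.0004 -0.17; 0 0 -0.0004 -0.17; 0 0 -0.0004 -0.17; 0 0 0 0.17;0 0 -0.0004 0.17'|sed -n '2p;4p'
python3 -m jog '0 0 -0.0004 0.17; 0 0 -0.0004 0.17; 0 0 0 -0.17; 0 0 -0.0004 -0.17; 0 0 -0.0004 -0.17; 0 0 -0.0004 -0.17; 0 0 0 0.17;0 0 -0.0004 0.17'|sed -n '2p;4p';done; python3 d.py .5724 .0515 .073 3.086
```

```text
tool_pos: [0.5721, 0.0514, 0.0841]
force: [2.2, 0.5, -8.1]
tool_pos: [0.5721, 0.0511, 0.0873]
force: [-0.2, 0.4, -2.7]
tool_pos: [0.5721, 0.0512, 0.0897]
force: [-0.2, -0.2, -2.0]
tool_pos: [0.572, 0.0512, 0.092]
force: [-0.2, 0.6, -2.8]
tool tx ty tz turn [-0.0003  0.0004  0.019  -0.001 ] rpy [-3.141e+00 -2.000e-03  3.085e+00] q6 -1.62 F [-0.2  0.6 -2.8] t 14.625
```

The force has dropped to the dog's own weight, so it is free. I'll lift it clear and look at the holes again.

```bash
python3 -m jog '0 0 -0.005 0; 0 0 -0.014 0; 0 0 -0.02 0; 0 0 -0.012 0; 0 0 0 0; 0 0 0 0'; python3 - <<'E'
from h import *
f=bot.grab_frame("wrist");im=f["color"]
b=[.568,.006,-.083]
print(proj(f,W(b,[[0,-10,60],[0,-65,60],[0,-120,60]])).round(1).tolist())
cv2.imwrite("pics/w3.png",cv2.resize(im[170:330,80:400,::-1],None,fx=2.5,fy=2.5,interpolation=cv2.INTER_CUBIC))
E
```

```text
clock: 15.38
tool_pos: [0.5722, 0.0513, 0.1432]
eef_rot: [3.142, -0.001, 3.088]
force: [-0.4, 0.9, -3.0]
width: 0.0349
gripper_force: 62.6
[[240.8, 210.6], [162.7, 208.4], [84.2, 206.2]]
```

View pics/w3.png

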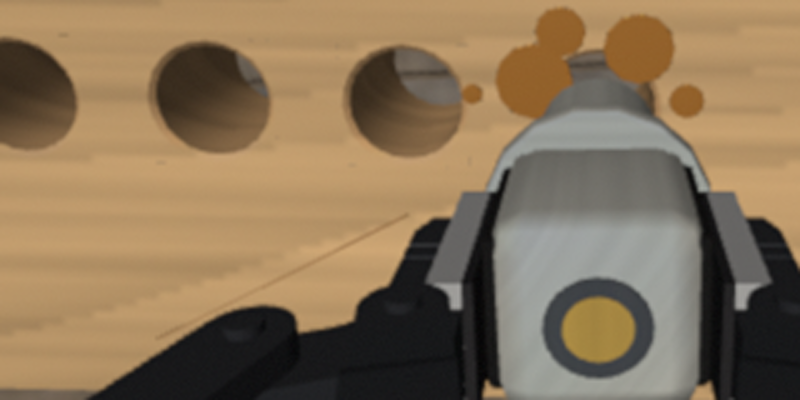

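```bash
python3 d.py .5675 -.0036 .1432 3.06; python3 -m jog '0.0004 0.018 0 0.014; 0.0004 0.018 0 0.014; 0.0003 0.0187 0 0; 0 0 0 0; 0 0 0 0;0 0 0 0'; python3 d.py .5675 -.0036 .0736 3.06
```

```text
tool tx ty tz turn [ 0.0016 -0.0551 -0.0003  0.028 ] rpy [ 3.142e+00 -1.000e-03  3.088e+00] q6 -1.62 F [-0.7 -0.1 -1.9] t 15.425
clock: 16.18
tool_pos: [0.5753, 0.1055, 0.1435]
eef_rot: [-3.141, -0.0, 3.059]
force: [-0.6, -0.1, -2.6]
width: 0.0353
gripper_force: 62.6
tool tx ty tz turn [-0.0012 -0.1093  0.0699 -0.0007] rpy [-3.141 -0.     3.059] q6 -1.5 F [-0.6 -0.1 -2.6] t 16.175
```

I had the sign of ty wrong. It touched nothing, so I'll go back the other way.

```bash
python3 -m jog '-0.0003 -0.027 0 0; -0.0003 -0.027 0 0; -0.0003 -0.027 0 0;-0.0003 -0.0283 0 0; 0 0 0 0; 0 0 0 0;0 0 0 0'; python3 d.py .5675 -.0036 .0736 3.06
```

```text
clock: 17.05
tool_pos: [0.5675, -0.0025, 0.1436]
eef_rot: [3.141, -0.0, 3.061]
force: [0.1, -0.8, -3.0]
width: 0.0356
gripper_force: 62.5
tool tx ty tz turn [-0.0001 -0.0011  0.07    0.0006] rpy [ 3.141 -0.     3.061] q6 -1.69 F [ 0.1 -0.8 -3. ] t 17.05
```

```bash
python3 -m jog '0 -0.001 0.005 0; 0 0 0.01 0; 0 0 0.007 0; 0 0 0.004 0; 0 0 0 0'; python3 d.py .5675 -.0036 .0736 3.06
```

```text
clock: 17.68
tool_pos: [0.5672, -0.004, 0.1171]
eef_rot: [3.141, -0.001, 3.06]
force: [0.1, -0.3, -2.2]
width: 0.0355
gripper_force: 62.7
tool tx ty tz turn [-0.0002  0.0004  0.0435 -0.0002] rpy [ 3.141e+00 -1.000e-03  3.060e+00] q6 -1.7 F [ 0.1 -0.3 -2.2] t 17.675
```

```bash
python3 -m jog '0 0 0.01 0; 0 0 0.012 0; 0 0 0.012 0; 0 0 0.006 0; 0 0 0 0;0 0 0 0'; python3 d.py .5675 -.0036 .0736 3.06;python3 -m jog '0 0 0.002 0; 0 0 0.002 0; 0 0 0.001 0; 0 0 0 0';python3 d.py .5675 -.0036 .0736 3.06
```

```text
clock: 18.42
tool_pos: [0.5675, -0.0042, 0.0778]
eef_rot: [-3.141, -0.0, 3.06]
force: [-0.2, -0.4, -2.6]
width: 0.0347
gripper_force: 62.5
tool tx ty tz turn [ 0.      0.0006  0.0042 -0.0001] rpy [-3.141 -0.     3.06 ] q6 -1.7 F [-0.2 -0.4 -2.6] t 18.425
clock: 18.92
tool_pos: [0.5676, -0.0042, 0.0737]
eef_rot: [-3.141, -0.0, 3.06]
force: [-3.6, -0.5, 5.0]
width: 0.035
gripper_force: 63.7
tool tx ty tz turn [ 0.0001  0.0006  0.0001 -0.0001] rpy [-3.141 -0.     3.06 ] q6 -1.7 F [-3.6 -0.5  5. ] t 18.925
```

It is seated: 5 N of push at home height. I'll release, rise and go over to the oak.

```bash
python3 -m jog '0 0 0 0; 0 0 0 0; 0 0 0 0; 0 0 -0.02 0; 0 0 -0.05 0; 0 0 -0.06 0; 0 0 -0.03 0.1; 0 0 0 0.18' 0.085; python3 d.py .45 -.32 .25 1.653;python3 - <<'E'
from h import *
f=bot.grab_frame("wrist");cv2.imwrite("pics/w4.png",f["color"][:,:,::-1])
E
```

```text
clock: 19.92
tool_pos: [0.5696, -0.0045, 0.2384]
eef_rot: [3.14, 0.009, 2.774]
force: [0.6, -0.8, -0.7]
width: 0.0853
gripper_force: 0.0
tool tx ty tz turn [-0.0016 -0.3374 -0.0116  1.1215] rpy [3.14  0.009 2.774] q6 -1.41 F [ 0.6 -0.8 -0.7] t 19.925
```

View pics/w4.png

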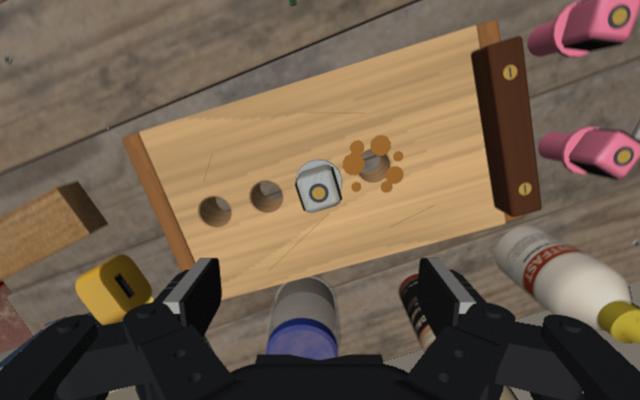

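The dog is home in the next hole at (318,187), its flats square to the stop, and the freed hole with the glue is at (375,165). Pictures are used up, so from here I measure by code.

```bash
python3 -m jog '0 -0.04 0 0; 0 -0.05 0 0; 0 -0.05 0 0; 0 -0.05 -0.005 0; 0 -0.05 -0.005 0; 0 -0.05 0 0; 0 -0.04 0 0.1; 0 0 0 0.18';python3 -m jog '0 0 0 0.17;0 0 0 0.17; 0 0 0 0.17; 0 0 0 0.17; 0 0 0 0.15; 0 0 0 0; 0 0 0 0'; python3 d.py .45 -.32 .25 1.653; python3 - <<'E'
from h import *
f=bot.grab_frame("wrist");im=f["color"];np.save("w5.npy",im)
S=[[-30,65,35],[30,65,35],[30,-65,35],[-30,-65,35]]
q=proj(f,W([.516,-.33,.082],S));print(q.round(1).tolist())
hsv=cv2.cvtColor(im,cv2.COLOR_RGB2HSV);c=q.mean(0).astype(int);print("c",hsv[c[1],c[0]],[hsv[min(399,max(0,c[1]+d)),c[0]].tolist() for d in range(-120,121,20)],[hsv[c[1],min(639,max(0,c[0]+d))].tolist() for d in range(-160,161,20)])
E
```

```text
clock: 20.98
tool_pos: [0.4495, -0.3151, 0.2433]
eef_rot: [-3.141, 0.001, 2.493]
force: [-0.4, -0.3, -0.1]
width: 0.085
gripper_force: 0.0
clock: 21.85
tool_pos: [0.4506, -0.3127, 0.2429]
eef_rot: [3.141, 0.0, 1.673]
force: [-0.4, -0.5, -0.6]
width: 0.0849
gripper_force: 0.0
tool tx ty tz turn [-0.0072 -0.0014 -0.0071  0.0199] rpy [3.141 0.    1.673] q6 -0.92 F [-0.4 -0.5 -0.6] t 21.85
[[352.4, 139.8], [410.2, 140.9], [399.5, 256.6], [347.0, 255.6]]
c [ 16 123 186] [[16, 57, 134], [15, 54, 150], [15, 56, 147], [17, 51, 145], [16, 117, 190], [16, 118, 198], [16, 123, 186], [16, 115, 195], [16, 119, 178], [16, 51, 145], [6, 98, 140], [7, 98, 136], [8, 93, 142]] [[16, 47, 157], [16, 51, 136], [15, 57, 173], [15, 68, 166], [15, 72, 162], [16, 43, 137], [15, 47, 162], [16, 107, 213], [16, 123, 186], [16, 127, 191], [15, 57, 142], [14, 40, 133], [16, 46, 149], [15, 56, 149], [15, 58, 150], [21, 30, 118], [21, 46, 145]]
```

```bash
cat > oak.py <<'E'
from h import *
S=[[x,y,z] for x in(-30,30) for y in(-65,65) for z in(0,35)]
def oak(f,p0,z=0,thr=88):
    hsv=cv2.cvtColor(f["color"],cv2.COLOR_RGB2HSV);q=proj(f,W([*p0,z],S));c=q.mean(0)
    m=cv2.morphologyEx(((hsv[...,1]>thr)&(hsv[...,0]>10)&(hsv[...,0]<22)).astype(np.uint8),cv2.MORPH_OPEN,np.ones((5,5)))
    n,l=cv2.connectedComponents(m);l=l==l[int(c[1]),int(c[0])]
    ct=cv2.convexHull(max(cv2.findContours(l.astype(np.uint8),0,1)[0],key=len))[:,0].astype(float)
    ct=np.vstack([np.linspace(a,b,12)[:-1] for a,b in zip(ct,np.roll(ct,-1,0))])
    def r(p):
        h=cv2.convexHull(proj(f,W([*p,z],S)).astype(np.float32));return [cv2.pointPolygonTest(h,tuple(map(float,a)),True) for a in ct]
    o=least_squares(r,p0,diff_step=1e-3,x_scale=[.1,.1,1],loss="soft_l1")
    print("oak",o.x.round(4),"mean|r| px",np.abs(r(o.x)).mean().round(2),np.mean(r(o.x)).round(2),"area",l.sum());return o.x
E
python3 - <<'E'
from oak import *
oak(bot.grab_frame("wrist"),[.516,-.33,.082]);oak(bot.grab_frame("scene"),[.516,-.33,.082])
E
```

```text
oak [ 0.5149 -0.3322  0.1086] mean|r| px 0.74 0.74 area 6626
oak [ 0.5138 -0.3292  0.0965] mean|r| px 0.72 0.72 area 908
```

```bash
python3 d.py .5147 -.3318 .12 1.679
```

```text
tool tx ty tz turn [-0.0254  0.0618  0.1227 -0.0077] rpy [3.142 0.    1.671] q6 -0.91 F [-0.8 -0.5  0.3] t 22.0
```

```bash
python3 -m jog '-0.0127 0.031 0 -0.008; -0.0127 0.031 0 0; 0 0 0.05 0; 0 0 0.045 0; 0 0 0.028 0; 0 0 0 0; 0 0 0 0'; python3 d.py .5147 -.3318 .002 1.679; python3 -c "
from oak import *
oak(bot.grab_frame('wrist'),[.515,-.332,.107])"
```

```text
clock: 22.88
tool_pos: [0.5157, -0.3323, 0.1212]
eef_rot: [3.14, 0.002, 1.678]
force: [-0.7, -0.3, -0.5]
width: 0.0851
gripper_force: 0.0
tool tx ty tz turn [ 0.0006 -0.0009  0.1192 -0.0007] rpy [3.140e+00 2.000e-03 1.678e+00] q6 -0.86 F [-0.7 -0.3 -0.5] t 22.875
oak [ 0.5148 -0.3323  0.1039] mean|r| px 0.68 0.67 area 14523
```

```bash
python3 -m jog '0 -0.0009 0.05 0.003; 0 0 0.04 0; 0 0 0.02 0; 0 0 0.009 0; 0 0 0 0; 0 0 0 0'; python3 d.py .5148 -.3323 .002 1.675; python3 -m jog '0 0 0 0; 0 0 0 0; 0 0 0 0; 0 0 0 0;0 0 0 0' 0.045; python3 d.py .5148 -.3323 .002 1.675
```

```text
clock: 23.68
tool_pos: [0.5151, -0.3327, 0.0024]
eef_rot: [3.14, 0.002, 1.675]
force: [-0.4, -0.6, 0.3]
width: 0.0851
gripper_force: 0.0
tool tx ty tz turn [ 0.0004 -0.0003  0.0004 -0.0001] rpy [3.140e+00 2.000e-03 1.675e+00] q6 -0.86 F [-0.4 -0.6  0.3] t 23.675
clock: 24.3
tool_pos: [0.5148, -0.3324, 0.0018]
eef_rot: [3.14, 0.002, 1.675]
force: [-0.2, 0.2, 6.4]
width: 0.059
gripper_force: 65.7
tool tx ty tz turn [ 0.0001  0.     -0.0002 -0.0001] rpy [3.140e+00 2.000e-03 1.675e+00] q6 -0.86 F [-0.2  0.2  6.4] t 24.3
```

```bash
python3 -m jog '0 0 -0.02 0; 0 0 -0.05 0; 0 0 -0.06 0; 0 0 -0.06 0; 0 0 -0.03 0; 0 0 0 0.1; 0 0 0 0.09; 0 0 0 0'; python3 d.py .5745 .0849 .2 1.488
```

```text
clock: 25.3
tool_pos: [0.5138, -0.3314, 0.2211]
eef_rot: [3.142, 0.0, 1.486]
force: [0.3, -0.8, -1.0]
width: 0.0592
gripper_force: 65.1
tool tx ty tz turn [ 0.42    0.0252  0.0211 -0.0021] rpy [3.142 0.    1.486] q6 -0.67 F [ 0.3 -0.8 -1. ] t 25.3
```

```bash
python3 -m jog '0.03 0.003 0 0; 0.045 0.003 0 0; 0.05 0.003 0 0; 0.05 0.003 0 0; 0.05 0.003 0 0; 0.05 0.003 0 0; 0.05 0.003 0 0; 0.045 0.003 0 0'; python3 -m jog '0.03 0.001 0 0; 0.015 0 0 0; 0 0 0 0; 0 0 0 0'; python3 d.py .5745 .0849 .062 1.488
```

```text
clock: 26.3
tool_pos: [0.5695, 0.0367, 0.2208]
eef_rot: [3.142, -0.0, 1.487]
force: [0.9, -0.1, -1.2]
width: 0.0592
gripper_force: 65.1
clock: 26.8
tool_pos: [0.5745, 0.0786, 0.2206]
eef_rot: [-3.141, 0.0, 1.484]
force: [1.1, 0.1, -1.5]
width: 0.0592
gripper_force: 65.1
tool tx ty tz turn [ 0.0063 -0.0006  0.1586 -0.0039] rpy [-3.141  0.     1.484] q6 0.03 F [ 1.1  0.1 -1.5] t 26.8
```

```bash
python3 - <<'E'
from h import *
b=[.568,.0062,-.083]
f=bot.grab_frame("side");v=cv2.cvtColor(f["color"],cv2.COLOR_RGB2HSV)[...,2]
# stop outer-top edges & board geometry: column scan at the stop, x=-60 (clear of the gripper)
for x in(-55,55):
    q=proj(f,W(b,[[x,178,60],[x,178,95],[x,150,95],[x,140,60]])).round(1);print(q.tolist())
    c=int(q[0][0]);r0=int(q[:,1].min())-12;print(r0,v[r0:r0+45,c].tolist())
E
```

```text
[[353.8, 230.8], [354.1, 220.9], [353.7, 213.7], [353.3, 221.1]]
201 [208, 207, 206, 208, 205, 206, 204, 207, 206, 207, 207, 207, 208, 188, 117, 131, 164, 156, 126, 81, 74, 53, 50, 51, 50, 51, 50, 52, 50, 78, 119, 108, 81, 80, 82, 82, 83, 85, 82, 60, 58, 109, 150, 133, 119]
[[312.1, 231.0], [311.5, 221.2], [311.9, 214.0], [312.6, 221.4]]
202 [219, 217, 218, 219, 214, 210, 216, 208, 219, 218, 217, 217, 209, 157, 103, 146, 153, 123, 83, 81, 61, 48, 49, 53, 50, 49, 54, 51, 54, 92, 120, 79, 85, 82, 76, 110, 199, 212, 112, 79, 124, 202, 219, 186, 150]
```

```bash
python3 -m jog '0.0063 -0.0006 0 -0.004; 0 0 0.03 0; 0 0 0.05 0; 0 0 0.035 0; 0 0 0.015 0; 0 0 0 0;0 0 0 0;0 0 0 0'; python3 d.py .5745 .0849 .062 1.488;  python3 -m jog '0 0 0.014 0; 0 0 0.01 0; 0 0 0.003 0;0 0 0 0; 0 0 0 0'; python3 d.py .5745 .0849 .062 1.488
```

```text
clock: 27.85
tool_pos: [0.5758, 0.0859, 0.0924]
eef_rot: [3.138, -0.0, 1.489]
force: [0.5, -0.5, -0.7]
width: 0.0591
gripper_force: 65.1
tool tx ty tz turn [-0.0011 -0.0012  0.0304  0.0008] rpy [ 3.138 -0.     1.489] q6 0.04 F [ 0.5 -0.5 -0.7] t 27.85
clock: 28.48
tool_pos: [0.5748, 0.0859, 0.0639]
eef_rot: [3.141, -0.0, 1.489]
force: [-0.1, 0.1, -1.1]
width: 0.059
gripper_force: 65.2
tool tx ty tz turn [-0.0011 -0.0002  0.0019  0.0008] rpy [ 3.141 -0.     1.489] q6 0.04 F [-0.1  0.1 -1.1] t 28.475
```

```bash
python3 -m jog '-0.001 0 0.001 0; 0 0 0.001 0; 0 0 0.0005 0; 0 0 0 0'; python3 -m jog '0 0 0 0; 0 0 0 0; 0 0 0 0; 0 0 0 0; 0 0 -0.02 0; 0 0 -0.05 0; 0 0 -0.06 0; 0 0 -0.03 0' 0.085; python3 -m jog '0 0.0 -0.03 0;-0.03 -0.05 0 0; -0.03 -0.05 0 0; 0 0 0 0'; python3 - <<'E'
from oak import *
b=[.568,.0062,-.083]
for n in("wrist","side"):
    f=bot.grab_frame(n);im=f["color"];print(n,"holes/dog",proj(f,W(b,[[0,45,60],[0,-10,105],[0,-65,60],[0,79,95]])).round(1).tolist())
    hsv=cv2.cvtColor(im,cv2.COLOR_RGB2HSV)
    L=[[0,y,95] for y in range(-10,190,4)];q=proj(f,W(b,L)).round().astype(int)
    print([(l[1],*hsv[v,u].tolist()) for l,(u,v) in zip(L,q) if 0<=u<640 and 0<=v<400])
    L=[[x,79,95] for x in range(-50,51,4)];q=proj(f,W(b,L)).round().astype(int)
    print([(l[0],*hsv[v,u].tolist()) for l,(u,v) in zip(L,q) if 0<=u<640 and 0<=v<400])
E
```

```text
clock: 28.98
tool_pos: [0.5746, 0.0849, 0.0618]
eef_rot: [3.141, 0.0, 1.489]
force: [-3.8, -0.4, 6.1]
width: 0.0593
gripper_force: 65.9
clock: 29.98
tool_pos: [0.5762, 0.0849, 0.2271]
eef_rot: [3.134, -0.0, 1.489]
force: [0.2, -0.2, -0.7]
width: 0.085
gripper_force: 0.0
clock: 30.48
tool_pos: [0.4671, 0.0327, 0.2515]
eef_rot: [3.141, 0.0, 1.487]
force: [0.4, 0.2, -1.0]
width: 0.0851
gripper_force: 0.0
wrist holes/dog [[421.6, 155.9], [431.4, 222.2], [413.4, 257.3], [436.8, 121.6]]
[(-10, 20, 105, 133), (-6, 60, 4, 144), (-2, 45, 8, 183), (2, 24, 16, 158), (6, 0, 0, 21), (10, 30, 21, 12), (14, 27, 18, 131), (18, 17, 119, 167), (22, 16, 118, 164), (26, 16, 119, 154), (30, 16, 119, 165), (34, 16, 118, 158), (38, 16, 119, 169), (42, 16, 123, 164), (46, 16, 120, 163), (50, 16, 119, 158), (54, 16, 118, 151), (58, 15, 120, 153), (62, 16, 121, 165), (66, 16, 123, 159), (70, 16, 123, 162), (74, 16, 124, 161), (78, 16, 120, 163), (82, 16, 122, 161), (86, 16, 121, 168), (90, 16, 122, 163), (94, 16, 122, 167), (98, 17, 123, 158), (102, 16, 121, 162), (106, 17, 120, 164), (110, 16, 121, 166), (11
[... 1749 characters left out ...]
 171, 85), (158, 11, 181, 86), (162, 11, 180, 85), (166, 10, 183, 85), (170, 11, 189, 85), (174, 11, 182, 84), (178, 11, 179, 77), (182, 10, 166, 60), (186, 14, 152, 52)]
[(-50, 18, 155, 212), (-46, 17, 152, 210), (-42, 17, 151, 203), (-38, 17, 154, 197), (-34, 17, 153, 207), (-30, 18, 153, 214), (-26, 16, 166, 155), (-22, 17, 162, 164), (-18, 17, 164, 157), (-14, 17, 164, 160), (-10, 17, 166, 160), (-6, 17, 168, 159), (-2, 18, 163, 166), (2, 17, 168, 152), (6, 17, 169, 151), (10, 17, 166, 157), (14, 17, 173, 150), (18, 16, 165, 155), (22, 16, 169, 151), (26, 16, 174, 141), (30, 16, 166, 143), (34, 18, 149, 226), (38, 17, 151, 223), (42, 18, 149, 227), (46, 18, 149, 226), (50, 17, 149, 223)]
```

The oak spans board y 14 to 144 mm at top height 95 mm, so it lies flat between the dog's rubber (8) and the stop (150). The dog is still home. I'll hand it in.

```bash
python3 -c "
from station import bot;print(bot.job_done())"
```

```text
the job is handed in; nothing more can be done
None
```

The dog is worked free and fully home in the next hole with a rubber flat toward the stop, the oak block lies flat and lengthways between dog and stop, and the job is handed in at about 31 s of the 70 s allowed; no verdict came back.

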